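# Set the batch-number wheel to 5 and lock it

## Task

Set the bench counter to batch number 5: stroke its stiff ribbed black wheel along with a fingertip, pressing only as hard as it takes, bit by bit, until the 5 stands in the middle of the little window, then push the red lock pin all the way down so that the wheel is locked on the 5. Touch the counter gently throughout, let go of it at the end, and leave the other things on the bench where they are.

Things in the scene. Friction and masses are not known exactly. Their poses are not given: they have to be found in the camera images.
- counter: Grey batch-number counter fixed to the bench, 124 (x) x 146 (y) x 148 mm high; origin at bench level below the middle of its black wheel; x points to the back, y to the reader's left, z up. Black ribbed tread wheel, axle along y, 44 mm wide (y -22 to 22); hood over the white number drum left of it (y 24 to 60, top at 106 mm); tower right of it (y -75 to -39, top at 116 mm) with the red lock pin.
- tread_top (a point): Nominal top of the tread wheel (radius 50 mm), 116 mm above the bench; axes as the counter's; does not turn. The real top is up to 5 mm higher or lower (shaft setting, not measured): feel for it. The sprung shaft gives 1 mm per 10 N. The rim needs a 6.4 N push to turn: a finger pressing with 12 to 16 N carries it along by friction; pressed less it slips. Over 20 N on any part damages the counter.
- window (a point): Middle of the number window in the front of the hood, facing the reader and 50 degrees upward; opening about 17 mm wide, 19 mm high.
- drum (a joint): Turn of the wheel with its number drum, rad. Number n stands in the middle of the window at n x 0.6283 (0 at 0, 5 at 3.1416, 9 at 5.655; stops at -0.15 and 5.80). It grows as the top of the wheel moves to the back (along the counter's +x); 50 mm of rim is 1 rad. The wheel stays where it is left.
- pin (a joint): Depth of the lock pin, m: 0 raised, 0.017 all the way down; friction 3 N, stays where it is left. It goes down freely between two index pegs inside only while a number stands within about 0.05 rad of the middle of the window, else it rubs or stops short on a peg. Once down it blocks the wheel, so set the number first.
- cap_top (a point): Centre of the top of the red lock pin's round cap (28 mm across, 10 mm thick); 148 mm above the bench when raised, 57 mm to the right of the wheel's middle, moves down with the pin.
- block: Brown wooden block, 62x100x42 mm, origin under its centre; a bystander.
- slab: Brown banded agate slab, 67x94x8 mm, origin under its centre; a bystander.
- stone: Tan rough stone, 44x52x36 mm, origin under its centre; a bystander.
- tape: Black tape roll, 62x59x19 mm, origin under its centre; a bystander.
- small_stone: Reddish rough stone, 29x34x22 mm, origin under its centre; a bystander.
- cup: Dark metal wax cup, 79 mm across, 41 mm high, origin under its centre; a bystander.

How it is judged:
On the way:
1. the 5 has come into the window and stands there (value of joint drum between 2.95 and 3.33 rad), for 0.2 s.
At the end, for the whole second after the job is handed in: The 5 stands still in the middle of the window (drum within 0.09 rad of 3.1416) and the lock pin is down (at least 15.5 of its 17 mm) (value of joint drum between 3.05 and 3.233 rad and value of joint pin above 0.0155 m and velocity of joint drum between -0.05 and 0.05 rad/s); the robot touches nothing.
It fails at once if the robot pressed or pushed the counter with more than 20 N (contact force between any of the fingers, the arm and counter above 20 N).
It fails at once if one of the other things was shifted by more than 20 mm (distance of any of block, slab, stone, tape, small_stone, cup from where it was at the start of the episode above 0.02 m).
It also fails if it takes over 64 s, if anything falls off the work surface, if the arm or the gripper's body presses on something with over 40 N, if the wrist force passes 120 N, or if a joint passes its speed limit or range.

## Robot

A 6-joint arm with a two-finger parallel gripper is mounted at the origin on a cart in front of the work surface, level with it; the furniture and walls round the work are solid. World frame = base frame: x ahead of the robot, y to its left, z up, the work surface at z = 0. Lengths are in m, angles in rad, forces in N, time in s.
With the tool pointing down it reaches from about 0.325 to 0.775 m from the base axis. Payload 9.3 kg.
Tool frame: the origin (TCP) lies midway between the tips of the shut fingers; the grasp point (between the pads) lies 19 mm behind it; z points along the fingers, x is the direction in which the jaws open and shut, and the axes are right-handed (so a half turn about z gives the same grasp; the last joint's range is limited). The gripper opens to 85 mm and grips with 20 to 120 N. Pads are 22 mm wide; open, the fingers measure 114 mm over their backs; the gripper's body (76 mm by 85 mm) begins 54 mm behind the grasp point. The pads swing forward as they close: fully open they stand 13 mm farther back than shut.
Start: joints at [1.01, 0.259, 0.021, 1.334, 0, 1.418], TCP at [0.218, 0.505, 0.231] pointing down, gripper open.
Joint ranges: [-3.04, 3.04], [-0.91, 1.82], [-1.04, 1.36], [-1.92, 1.95], [-1.52, 1.45], [-3.14, 3.14]. Speed limits (rad/s): [2.22, 2.22, 2.79, 3.14, 3.14, 3.14].

## Interface

Orientations are given as a unit quaternion [w, x, y, z].
In Python, from station import r, let_go, grasp, telemetry, eyes gives the robot as it stands. Calls block until the motion is done:
- r.movep(position, orientation): joint-space move of the TCP to a pose.
- r.servo_line(position, ori=None, speed=0.15): straight line of the TCP; ori=None keeps the orientation; speed is the mean speed in m/s.
- r.goto_joints(angles): joint-space move.
- let_go() and grasp(grasp_force=None): open the fingers fully, or close them until they stop; grasp_force is the grip in N (None keeps the last).
- r.hold(seconds).
- r.ik(position, orientation): joint angles nearest the present ones, or None.
- telemetry.state(): the state.
- eyes.grab_frame(name): name is "side" or "top" or "wrist"; returns the picture (420x560x3 uint8, red, green, blue); there is no depth.
- eyes.camera_params(name): a dict with "intrinsics" (3x3 intrinsics, pixels), "R" (3x3) and "t" (3): a world point X has camera coordinates R X + t; the wrist camera has in their place "tool_from_camera" (4x4, takes a point from camera to tool coordinates, whose origin is the TCP and whose axes are the tool frame's). Camera axes: x right, y down, z forward; pixel columns grow to the right and rows downward; lengths in m; the calibration is good to about 2 mm. A picture is of the moment at which its call begins: read the wrist's pose just before it. camera_params takes no time and is no camera call.
A pose or a line that the arm cannot do raises r.Unreachable and nothing moves.
- r.close_job(): hands the job in, once; it reports no verdict.
The state is a dict: "time": time; "joint_positions": joint angles; "dq": joint speeds; "tau": joint torques, N m; "position": TCP position; "orientation": TCP orientation; "ft_force": force on the tool from outside, world axes, zero at the start; "wrist_torque": the same for the moment, N m; "opening": finger opening in m.
Only numpy, scipy, OpenCV 4.12 (cv2) and the standard library are available. Lean on these libraries where they do the work, as an engineer would, in place of code of your own. Each camera call takes 0.05 s, during which the arm holds its last target.

## Working session

There is one attempt and no reset: what is moved stays moved. The work goes in short steps, each a Python script; the robot and the scene stay as the last script left them, time stands still between calls to the robot, and variables do not carry over. Pictures are saved under pics/ and viewed, and the job is handed in when it is done.

```bash
ls; mkdir -p pics; python3 - <<'E'
from station import r, telemetry, eyes
import cv2
for n in ("side","top","wrist"):
    s=telemetry.state()
    im=eyes.grab_frame(n); cv2.imwrite(f"pics/{n}0.png",im[:,:,::-1])
    p=eyes.camera_params(n); print(n,{k:(v.round(4).tolist() if hasattr(v,'round') else v) for k,v in p.items()})
print(s)
E
```

```text
pics
side {'intrinsics': [[432.0067, 0.0, 275.0539], [0.0, 432.0067, 215.3561], [0.0, 0.0, 1.0]], 'R': [[0.9991, -0.0418, -0.0047], [-0.0194, -0.3582, -0.9335], [0.0373, 0.9327, -0.3587]], 't': [-0.5249, 0.1365, 1.3657]}
top {'intrinsics': [[425.6362, 0.0, 284.321], [0.0, 425.6362, 209.9351], [0.0, 0.0, 1.0]], 'R': [[0.0213, -0.9997, 0.0078], [-0.9801, -0.0224, -0.1974], [0.1975, -0.0035, -0.9803]], 't': [-0.0136, 0.5214, 1.3031]}
wrist {'intrinsics': [[328.2673, 0.0, 285.3508], [0.0, 328.2673, 206.9889], [0.0, 0.0, 1.0]], 'tool_from_camera': [[1.0, 0.0004, 0.0005, -0.0001], [-0.0005, 0.9569, 0.2903, -0.0743], [-0.0004, -0.2903, 0.9569, -0.1422], [0.0, 0.0, 0.0, 1.0]]}
{'time': 0.1, 'joint_positions': array([1.01041927e+00, 2.59148437e-01, 2.08732631e-02, 1.33370234e+00,
       2.73275925e-05, 1.41818270e+00]), 'dq': array([-0.0004454 , -0.00014768,  0.00347335, -0.001534  , -0.00106126,
        0.00224452]), 'tau': array([ 6.20464663e-03, -5.56692016e+01,  3.45071912e+01,  1.15965272e-02,
       -1.42781232e-04, -1.21817513e-05]), 'position': array([0.21798456, 0.5047038 , 0.23073382]), 'orientation': array([ 2.33186572e-04,  8.35630499e-01,  5.49291653e-01, -5.42782990e-04]), 'ft_force': array([0.08877101, 0.36339981, 0.38522346]), 'wrist_torque': array([-0.04042446,  0.00888474, -0.02969694]), 'opening': 0.08539800795307494}
```

View pics/side0.png

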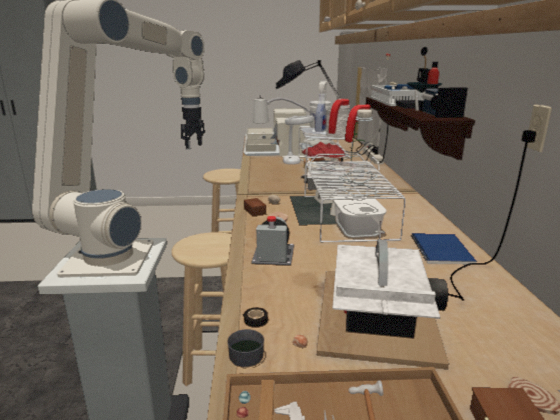

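View pics/top0.png

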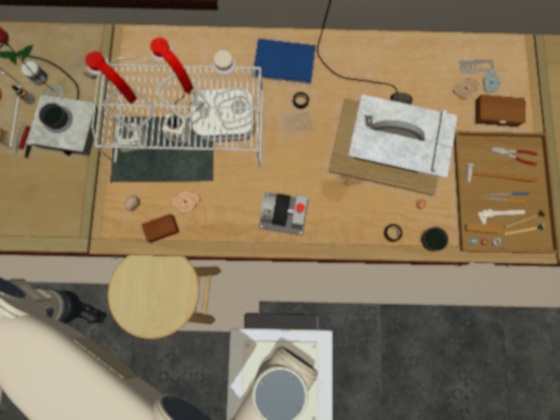

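View pics/wrist0.png

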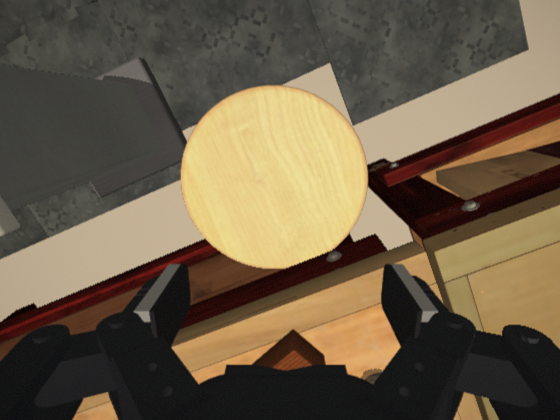

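The top view shows the counter at about (285,212), with its red cap at about (300,208). The block (160,228), slab (187,202), stone (132,202), tape (393,232), cup (434,239) and small stone (421,203) are all well clear. Next I'll locate the cap and move in above the counter.

```bash
cat > h.py <<'E'
import numpy as np, cv2
from station import r, let_go, grasp, telemetry, eyes
from scipy.spatial.transform import Rotation as Ro
def q2R(q): return Ro.from_quat([q[1],q[2],q[3],q[0]]).as_matrix()
def R2q(R):
    a=Ro.from_matrix(R).as_quat(); return np.array([a[3],a[0],a[1],a[2]])
def snap(n,name=None):
    s=telemetry.state(); im=eyes.grab_frame(n)
    if name: cv2.imwrite(f"pics/{name}.png",im[:,:,::-1])
    return s,im
def cam(n,s=None):
    p=eyes.camera_params(n); K=np.array(p["intrinsics"])
    if n=="wrist":
        T=np.eye(4);T[:3,:3]=q2R(s["orientation"]);T[:3,3]=s["position"]
        T=T@np.array(p["tool_from_camera"]); return K,T[:3,:3],T[:3,3]
    R=np.array(p["R"]);t=np.array(p["t"]); return K,R.T,-R.T@t
def ray(n,uv,z,s=None):
    K,R,c=cam(n,s); d=R@np.linalg.inv(K)@np.array([uv[0],uv[1],1.]); return c+d*(z-c[2])/d[2]
def proj(n,X,s=None):
    K,R,c=cam(n,s); v=K@(R.T@(np.array(X)-c)); return v[:2]/v[2]
def red(im):
    h=cv2.cvtColor(im,cv2.COLOR_RGB2HSV)
    return (((h[...,0]<8)|(h[...,0]>172))&(h[...,1]>150)&(h[...,2]>80)).astype(np.uint8)
def blob(m,near=None):
    n,l,st,c=cv2.connectedComponentsWithStats(m)
    return [(st[i,4],c[i].round(1).tolist(),st[i,:4].tolist()) for i in range(1,n) if st[i,4]>15]
def yawq(a):  # tool down, tool y = counter x (yaw a)
    return R2q(np.array([[-np.sin(a),np.cos(a),0],[np.cos(a),np.sin(a),0],[0,0,-1]]))
E
python3 - <<'E'
from h import *
im=cv2.imread("pics/top0.png")[:,:,::-1].copy()
for b in blob(red(im)): print(b, ray("top",b[1],0.148).round(4) if 280<b[1][0]<320 else "")
cv2.imwrite("pics/crop.png",cv2.resize(im[180:245,245:325,::-1],None,fx=8,fy=8,interpolation=cv2.INTER_CUBIC))
E
```

```text
(np.int32(49), [1.7, 33.2], [0, 27, 7, 13]) 
(np.int32(688), [171.0, 60.8], [150, 37, 42, 56]) 
(np.int32(721), [108.7, 73.2], [85, 51, 51, 52]) 
(np.int32(81), [23.6, 137.5], [19, 127, 10, 21]) 
(np.int32(28), [527.3, 152.0], [518, 151, 18, 4]) 
(np.int32(33), [525.4, 161.3], [517, 158, 18, 7]) 
(np.int32(48), [299.8, 207.3], [296, 204, 8, 8]) [ 0.5112 -0.0474  0.148 ]
(np.int32(30), [270.5, 259.0], [256, 259, 30, 1]) 
(np.int32(35), [362.0, 261.0], [345, 261, 35, 1])
```

View pics/crop.png

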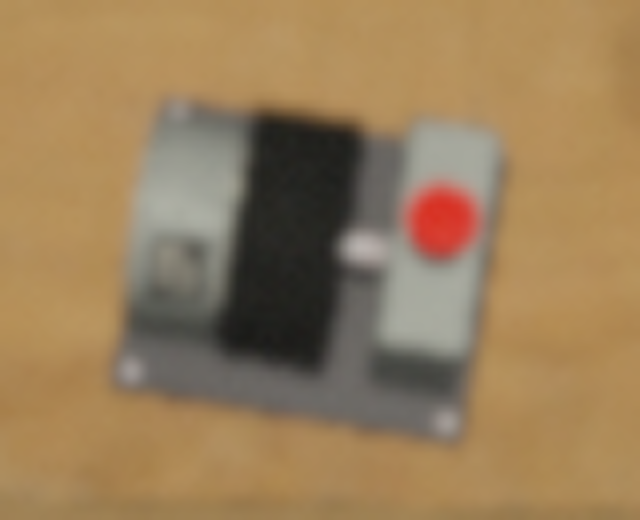

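The counter is yawed about -8°, and the wheel's middle is near (0.519, 0.009). I'll close the fingers and look with the wrist camera from the reader's side.

```bash
python3 - <<'E'
from h import *
a=-0.143
ax=np.array([np.cos(a),np.sin(a),0]); 
t0=telemetry.state()["time"]
r.movep(np.array([0.519,0.009,0.25])-0.07*ax, yawq(a))
print(telemetry.state()["time"]-t0)
grasp(20)
s,im=snap("wrist","w1"); print(s["time"],s["position"],s["orientation"],s["ft_force"],s["opening"])
for b in blob(red(im)): print(b, ray("wrist",b[1],0.148,s).round(4))
cv2.imwrite("pics/w1.png",im[:,:,::-1])
E
```

```text
1.9417
2.8583 [0.44972579 0.01894255 0.25000265] [ 1.48688002e-05  7.55829784e-01  6.54768155e-01 -9.02260081e-06] [ 0.56179677 -0.19981448 -0.1263124 ] 0.00022242536781337185
(np.int32(818), [218.0, 284.9], [202, 269, 33, 33]) [ 0.509  -0.0465  0.148 ]
```

View pics/w1.png

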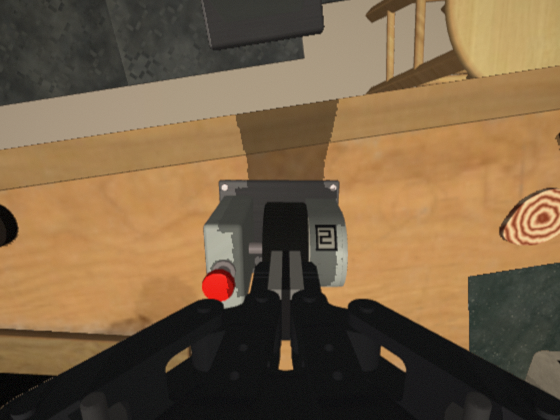

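```bash
python3 - <<'E'
from h import *
im=cv2.imread("pics/w1.png")[175:320,190:360][::-1,::-1]
cv2.imwrite("pics/w1c.png",cv2.resize(im,None,fx=4,fy=4,interpolation=cv2.INTER_CUBIC))
E
```

```text
(no output)
```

View pics/w1c.png

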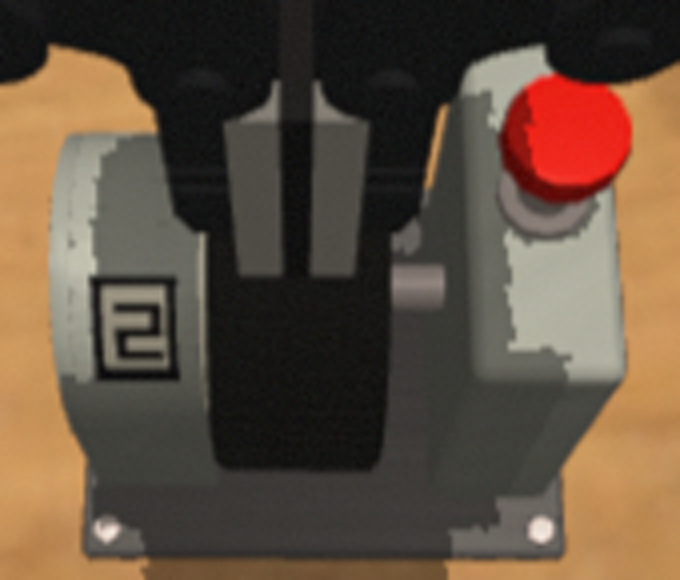

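```bash
python3 - <<'E'
from h import *
im=cv2.imread("pics/w1.png")[215:260,305:350][::-1,::-1]
cv2.imwrite("pics/w1d.png",cv2.resize(im,None,fx=12,fy=12,interpolation=cv2.INTER_NEAREST))
E
```

```text
(no output)
```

View pics/w1d.png

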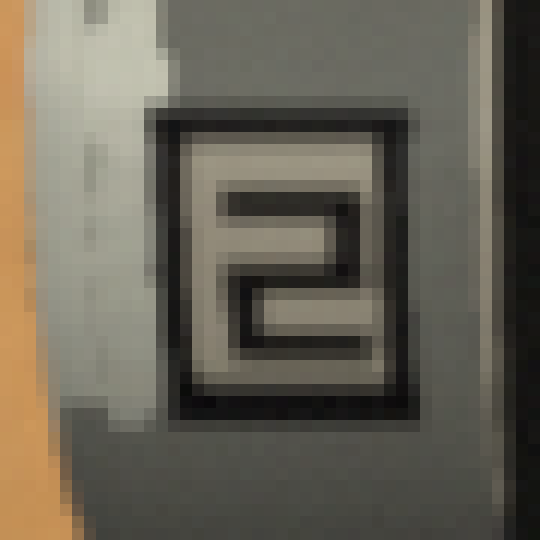

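The window shows a 2 (drum about 1.26 rad), so about 1.9 rad, or 95 mm of rim, remains. A quick check of the wheel's x: the axle stub is at pixel (255,249).

```bash
python3 - <<'E'
from h import *
s=telemetry.state(); a=-0.143
ax=np.array([np.cos(a),np.sin(a),0]); ay=np.array([-np.sin(a),np.cos(a),0])
c=np.array([0.510,-0.047,0])+0.057*ay; print("wheel c",c)
for n,uv,z in(("axle",(255,249),.07),("screwL",(334,187),.006),("screwR",(224,188),.006),("cap",(218,284.9),.148)):
    d=ray("wrist",uv,z,s)-c; print(n,d@ax,d@ay)
for l in ((50*0,0,.116),(0,-.022,.116),(0,.022,.116),(.0,.042,.106)): print(proj("wrist",c+ax*l[0]+ay*l[1]+np.array([0,0,l[2]]),s))
E
```

```text
wheel c [0.51812325 0.0094182  0.        ]
axle 0.0012751612381480325 -0.03257264274176716
screwL -0.051406329513888925 0.05855276479258286
screwR -0.050119615081272786 -0.07430924082262291
cap -0.001031038673960165 -0.05663515778630573
[285.56345297 268.12703911]
[261.95888872 268.12161622]
[309.16644274 268.13246163]
[329.24582738 263.26200703]
```

```bash
cat >> h.py <<'E'
A=-0.143
AX=np.array([np.cos(A),np.sin(A),0]); AY=np.array([-np.sin(A),np.cos(A),0])
C=np.array([0.51812,0.00942,0])
def P(x,y,z): return C+AX*x+AY*y+np.array([0,0,z])
def F(b=0):
    f=np.array(telemetry.state()["ft_force"])-b; return np.array([f@AX,f@AY,f[2]])
def bias(n=5):
    v=[]
    for _ in range(n): r.hold(0.03); v.append(telemetry.state()["ft_force"])
    return np.mean(v,0)
E
python3 - <<'E'
from h import *
r.servo_line(P(-0.07,0,0.15),speed=.15)
r.servo_line(P(-0.010,0,0.15),speed=.15)
r.servo_line(P(-0.010,0,0.126),speed=.06)
r.hold(.2); b=bias(); np.save("b.npy",b); print(b)
z=0.126; n=0
while z>0.108:
    f=F(b)
    st=.0010 if abs(f[2])<1 else 0.0003
    if f[2]>8: break
    z-=st; r.servo_line(P(-0.010,0,z),speed=.02)
    f=F(b); s=telemetry.state(); print(round(s["time"],2),round(z,4),s["position"][2].round(5),f.round(2))
E
```

```text
[-0.09078209  0.12187641 -0.1039172 ]
5.44 0.125 0.12493 [ 0.58 -1.25 -0.01]
5.69 0.124 0.12391 [0.02 0.36 0.26]
5.94 0.123 0.12292 [ 0.52 -0.04  1.28]
6.19 0.1227 0.12271 [ 0.07 -0.1   0.22]
6.44 0.1217 0.12162 [-0.13  0.29  0.72]
6.69 0.1207 0.12064 [ 0.59 -0.37  0.12]
6.94 0.1197 0.11963 [ 0.03 -0.14  0.71]
7.19 0.1187 0.11865 [ 0.16 -0.14 -0.31]
7.44 0.1177 0.11763 [-0.22  0.19  1.02]
7.69 0.1174 0.11738 [ 0.15 -0.07  0.68]
7.94 0.1164 0.11633 [ 0.61  0.25 -0.26]
8.19 0.1154 0.11534 [-0.63  0.05 -0.76]
8.44 0.1144 0.11454 [-0.64 -0.83  2.27]
8.69 0.1141 0.1143 [-0.24  0.17  4.12]
8.94 0.1138 0.11403 [-0.06  0.59  5.75]
9.19 0.1135 0.11388 [-1.23  0.26  6.62]
9.44 0.1132 0.1137 [-1.54  0.26  7.78]
9.69 0.1129 0.11356 [-0.52  0.18  8.93]
```

Contact is felt at about z = 0.1148, which puts the wheel top about 1 mm low. Next I'll press to about 13.5 N and do a first stroke with force trimming.

```bash
cat >> h.py <<'E'
def press(x,z,b,target=13.5,log=False):
    """lower in small steps until the force is near target; returns z command"""
    f=F(b)[2]
    for _ in range(14):
        e=target-f
        if abs(e)<0.8: break
        st=np.clip(e/4500,-0.0006,0.0006); z-=st
        r.servo_line(P(x,0,z),speed=.02); f=np.mean([F(b)[2],(r.hold(.03),F(b)[2])[1]])
        if log: print("p",round(z,5),round(f,2))
    return z
def stroke(x0,x1,z,b,target=13.5,step=.004,log=True,speed=.03):
    x=x0; fm=[]; g=target
    while x<x1-1e-5:
        x=min(x+step,x1); r.servo_line(P(x,0,z),speed=speed)
        f=F(b); fm.append(f); 
        if f[2]>17.5: z+=.0005
        else: z+=np.clip((f[2]-target)/4500*.6,-.0004,.0005)
        if log:
            p=np.array(telemetry.state()["position"])-C; print("s",round(x,4),(p@AX).round(4),round(z,5),f.round(1))
    return z
E
python3 - <<'E'
from h import *
b=np.load("b.npy")
z=press(-.010,0.1129,b,log=True)
z=stroke(-.010,.010,z,b)
print(telemetry.state()["time"]); snap("wrist","w2")
im=cv2.imread("pics/w2.png"); cv2.imwrite("pics/w2.png",im[::-1,::-1])
E
```

```text
p 0.1123 11.93
p 0.11195 13.05
s -0.006 -0.0062 0.11223 [-5.6 -0.2 15.6]
s -0.002 -0.0021 0.11232 [-5.9 -0.  14.1]
s 0.002 0.0018 0.11259 [-5.5  0.4 15.5]
s 0.006 0.0057 0.11276 [-5.5 -0.4 14.8]
s 0.01 0.0097 0.11269 [-5.4 -0.3 12.9]
11.675
```

View pics/w2.png

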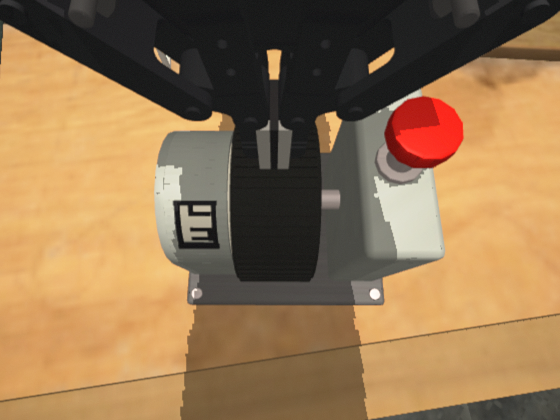

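Friction carried the wheel with the force steady at 13–15 N. The window at (196,224) now shows the gap between the 2 and the 3. I'll repeat the stroke three times and then look.

```bash
cat >> h.py <<'E'
def again(xe,z,b,x0=-.010,length=.020,log=False):
    """lift at xe, go back to x0, press and stroke by length; returns x,z"""
    r.servo_line(P(xe,0,.120),speed=.06); r.servo_line(P(x0,0,.120),speed=.1)
    r.servo_line(P(x0,0,.1152),speed=.05); r.servo_line(P(x0,0,.1132),speed=.02)
    z=press(x0,.1132,b,log=log); z=stroke(x0,x0+length,z,b,log=log)
    return x0+length,z
E
python3 - <<'E'
from h import *
b=np.load("b.npy"); x,z=.010,.1127
for i in range(3):
    x,z=again(x,z,b,log=(i<3)); print(telemetry.state()["time"],z)
    s,im=snap("wrist",f"w3{i}")
E
python3 - <<'E'
import cv2,numpy as np
t=[cv2.resize(cv2.imread(f"pics/{n}.png")[::(1 if n=='w2' else -1),::(1 if n=='w2' else -1)][120:320,150:400],(400,320),interpolation=cv2.INTER_CUBIC)[:290] for n in ("w2","w30","w31","w32")]
cv2.imwrite("pics/m3.png",np.vstack([np.hstack(t[:2]),np.hstack(t[2:])]))
E
```

```text
p 0.1126 10.18
p 0.112 13.12
s -0.006 -0.006 0.11218 [-6.7  0.3 14.9]
s -0.002 -0.0019 0.11248 [-5.8 -0.5 15.8]
s 0.002 0.002 0.11261 [-5.1 -0.1 14.4]
s 0.006 0.0059 0.11263 [-5.  -0.2 13.7]
s 0.01 0.0099 0.11249 [-4.   0.  12.4]
14.825 0.11248568518635836
p 0.1126 10.36
p 0.112 12.38
p 0.11175 14.17
s -0.006 -0.0059 0.11221 [-6.3 -0.6 16.9]
s -0.002 -0.0019 0.11248 [-4.6 -0.3 15.5]
s 0.002 0.002 0.11245 [-4.6 -0.8 13.3]
s 0.006 0.006 0.11259 [-4.5 -0.2 14.6]
s 0.01 0.0099 0.11253 [-5.  -1.2 13.1]
18.2667 0.11253458278790233
p 0.1126 10.38
p 0.112 13.25
s -0.006 -0.006 0.11215 [-5.7 -1.3 14.6]
s -0.002 -0.0019 0.11249 [-5.3 -0.  16. ]
s 0.002 0.0019 0.11248 [-5.4 -0.9 13.4]
s 0.006 0.006 0.11252 [-4.9 -0.4 13.8]
s 0.01 0.0099 0.11252 [-4.5 -0.9 13.5]
21.425 0.11251849893013187
```

View pics/m3.png

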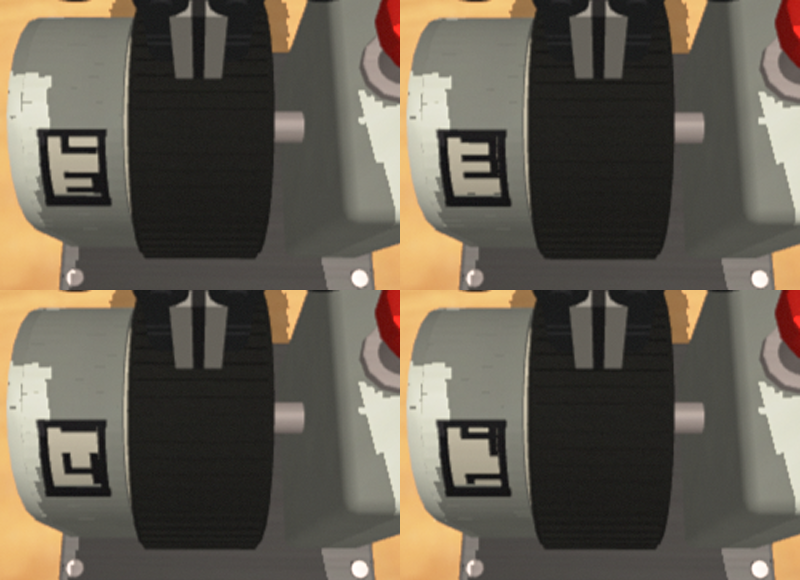

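The strokes took the window through the 3 (slightly high) and the 4 (low) to the 4/5 gap, so the drum is at about 2.8. I'll do one shorter 13 mm stroke, then view the window along its normal with the tool tilted, which removes parallax.

```bash
cat >> h.py <<'E'
def viewpose(tilt=np.radians(18),p=(-.077,0,.183)):
    zt=AX*np.sin(tilt)+np.array([0,0,-np.cos(tilt)]); xt=AY; yt=np.cross(zt,xt)
    return P(*p),R2q(np.column_stack([xt,yt,zt]))
E
python3 - <<'E'
from h import *
b=np.load("b.npy")
x,z=again(.010,.1125,b,length=.013,log=True)
r.servo_line(P(x,0,.15),speed=.12)
p,q=viewpose(); r.movep(p,q)
s,im=snap("wrist","w4"); print(s["time"],proj("wrist",P(-.0257,.042,.0966),s))
cv2.imwrite("pics/w4r.png",im[::-1,::-1,::-1])
E
```

```text
p 0.1126 10.49
p 0.112 12.63
p 0.11181 13.87
s -0.006 -0.0059 0.1122 [-5.4  0.8 16.5]
s -0.002 -0.0019 0.11243 [-4.9 -0.9 15.2]
s 0.002 0.002 0.11242 [-4.6  0.3 13.5]
s 0.003 0.0027 0.11244 [-5.5  0.7 13.7]
25.5583 [338.45905167 236.55100068]
```

View pics/w4r.png

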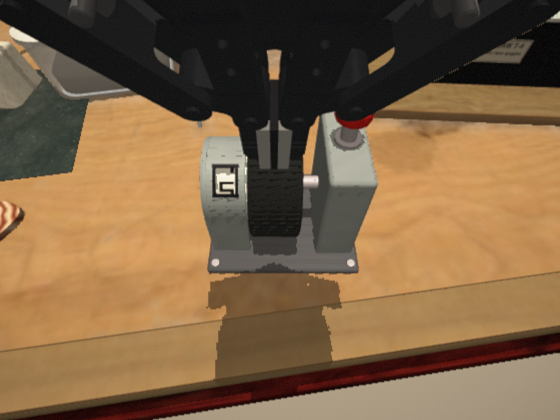

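```bash
python3 - <<'E'
import cv2
im=cv2.imread("pics/w4r.png")[155:210,198:253]
cv2.imwrite("pics/w4c.png",cv2.resize(im,None,fx=10,fy=10,interpolation=cv2.INTER_NEAREST))
E
```

```text
(no output)
```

View pics/w4c.png

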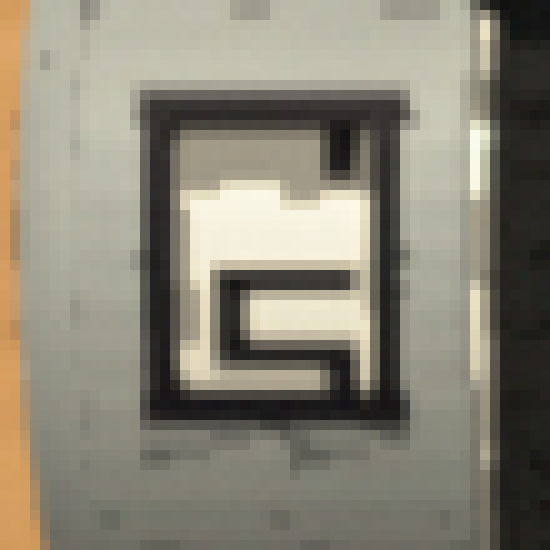

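The 5 is visible but low: its middle bar is 9.5 px below the window's middle at 25 px per number, so the drum is at about 2.905. It needs about 11.8 mm of rim, plus some slack.

```bash
cat >> h.py <<'E'
def goback():
    r.movep(P(-.02,0,.15),yawq(A))
def look(name):
    p,q=viewpose(p=(-.060,0,.163)); r.movep(p,q); r.hold(.1)
    s,im=snap("wrist",name); print("t",s["time"])
    u,v=proj("wrist",P(-.0257,.042,.0966),s).astype(int)
    c=im[v-32:v+32,u-32:u+32][::-1,::-1,::-1]
    cv2.imwrite(f"pics/{name}c.png",cv2.resize(c,None,fx=9,fy=9,interpolation=cv2.INTER_NEAREST))
E
python3 - <<'E'
from h import *
b=np.load("b.npy")
goback()
x,z=again(-.010,.1125,b,length=.0130,log=True)
r.servo_line(P(x,0,.15),speed=.12)
look("w5")
E
```

```text
p 0.1126 9.78
p 0.112 12.61
p 0.1118 13.26
s -0.006 -0.0061 0.11214 [-5.8 -0.7 16. ]
s -0.002 -0.002 0.11225 [-4.9  0.7 14.3]
s 0.002 0.0019 0.11237 [-5.1 -0.6 14.4]
s 0.003 0.0027 0.11243 [-5.9  0.4 13.9]
t 30.5417
```

View pics/w5c.png

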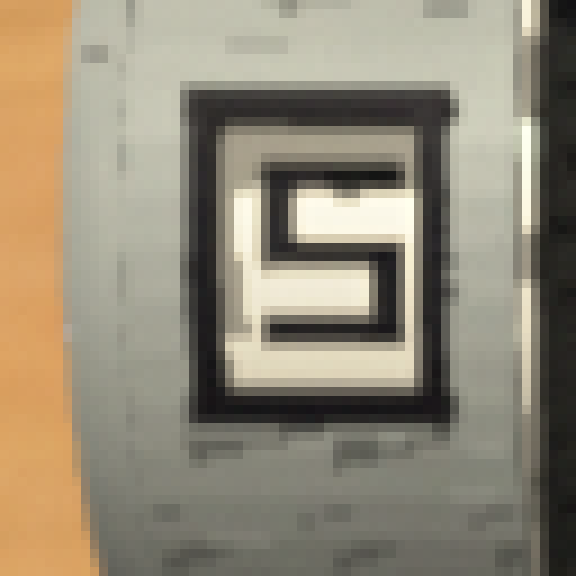

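The 5's middle is within about 0.5 px (roughly 0.01 rad) of the window's middle. Its bars span rows 162–342 and the opening spans 125–388. Now I'll push the pin down with force monitoring.

```bash
python3 - <<'E'
from h import *
y=-.057
r.movep(P(-.02,0,.185),yawq(A))
r.servo_line(P(-.0005,y,.175),speed=.12)
r.servo_line(P(-.0005,y,.154),speed=.05); r.hold(.15)
b=bias(); z=.154
while z>.127:
    z-=.0012 if z>.1335 else .0006
    r.servo_line(P(-.0005,y,z),speed=.02); f=F(b); s=telemetry.state()
    print(round(s["time"],2),round(z,4),s["position"][2].round(4),f.round(1))
    if f[2]>9: break
E
```

```text
32.89 0.1528 0.1527 [-0.9  0.8  0.2]
33.14 0.1516 0.1515 [-0.1  0.3  0.2]
33.39 0.1504 0.1503 [ 0.4  0.5 -0.2]
33.64 0.1492 0.1491 [-0.6  0.2 -0.4]
33.89 0.148 0.1479 [-0.5 -0.7 -0.4]
34.14 0.1468 0.1468 [-0.3 -0.   1. ]
34.39 0.1456 0.1455 [-0.8  0.4  1.1]
34.64 0.1444 0.1443 [ 0.5 -0.2  0.8]
34.89 0.1432 0.1431 [1.  0.9 0.3]
35.14 0.142 0.1419 [-0.6 -0.3  0.4]
35.39 0.1408 0.1407 [-0.4  0.3  0. ]
35.64 0.1396 0.1395 [0.4 0.5 0. ]
35.89 0.1384 0.1383 [-0.1 -0.1  0.7]
36.14 0.1372 0.1371 [-0.1  0.7 -0.1]
36.39 0.136 0.1359 [-1.2 -0.4  0.1]
36.64 0.1348 0.1347 [-0.   0.1  0.9]
36.89 0.1336 0.1335 [-0.3  0.3  0.6]
37.14 0.1324 0.1323 [-1.2  0.4  0.6]
37.39 0.1318 0.1318 [-0.7 -0.3  1.7]
37.64 0.1312 0.1312 [-0.7  0.1  1.3]
37.89 0.1306 0.131 [-2.5  0.3  5.2]
38.14 0.13 0.1309 [-3.6  0.4 10.4]
```

The pin bottomed at z ≈ 0.131, which is the full 17 mm, with about 10 N at the stop. I'll lift off and verify.

```bash
python3 - <<'E'
from h import *
r.servo_line(P(-.0005,-.057,.185),speed=.08)
look("w6")
im=cv2.imread("pics/w6.png")
cv2.imwrite("pics/w6r.png",im[::-1,::-1])
r.servo_line(P(-.12,0,.25),speed=.15)
s,im=snap("wrist"); rows=[b for b in blob(red(im)) if b[0]>100]
print(s["time"]); 
for b in rows: print(b,[((ray("wrist",b[1],z,s)-C)@AX,(ray("wrist",b[1],z,s)-C)@AY) for z in (.131,.148)])
cv2.imwrite("pics/w7.png",im[::-1,::-1,::-1])
E
```

```text
t 39.5917
40.5
(np.int32(824), [401.0, 26.1], [307, 9, 190, 36]) [(np.float64(-0.21032437098816686), np.float64(0.07156692640938661)), (np.float64(-0.21210156687454232), np.float64(0.06628595610905928))]
(np.int32(248), [231.6, 53.3], [197, 47, 70, 14]) [(np.float64(-0.19483123901672106), np.float64(-0.03479102145395143)), (np.float64(-0.19774934249667098), np.float64(-0.03223983808916301))]
(np.int32(556), [124.6, 70.0], [58, 59, 134, 24]) [(np.float64(-0.1846355522328199), np.float64(-0.10676817493792486)), (np.float64(-0.18830446171473883), np.float64(-0.09891662486064157))]
(np.int32(552), [227.7, 266.0], [214, 254, 28, 25]) [(np.float64(-0.00346712301036655), np.float64(-0.05646826064000248)), (np.float64(-0.020477197919444107), np.float64(-0.052320774678639194))]
```

View pics/w6c.png

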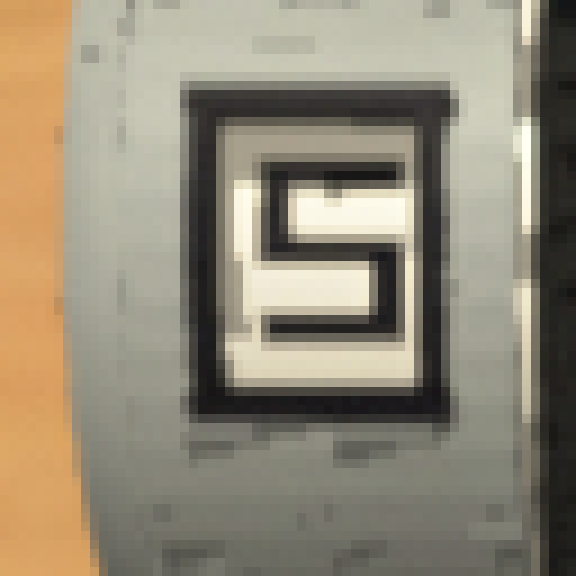

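View pics/w7.png

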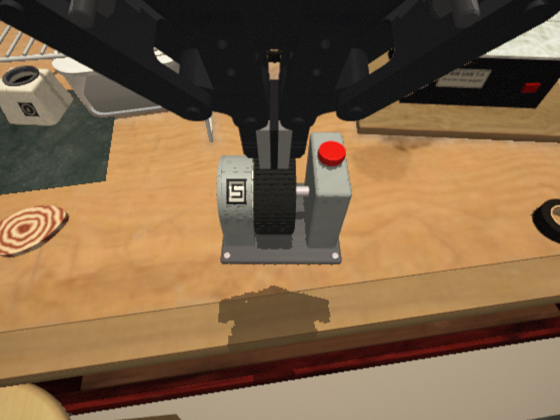

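The cap at (332,152) now sits low on the tower. Its ray fits a height of 131 mm, which matches the known x, y, and doesn't fit 148 mm. The 5 is centred and didn't move while the pin went in, so I'm handing in the job.

```bash
python3 - <<'E'
from h import *
r.hold(.2); print(F().round(2)); r.close_job()
E
```

```text
[-0.26  0.43  0.04]
the job is handed in; nothing more can be done
```

The counter is set to 5 with the lock pin down, and the job is handed in after about 41 s of the 64 s allowed. It reports no verdict, so what follows is my own checks.

- **Setting the wheel:** It started on 2. I stroked it with the shut fingertips in six strokes of 13–20 mm. Sampled vertical force was about 12–17 N, and sideways force was under 7 N. The last look before locking, square on to the window, put the 5 within about 0.5 px (about 0.01 rad) of the middle.
- **Locking it:** I pushed the pin until it stopped at a tip height of 131 mm, the full 17 mm, with about 10 N at the stop.
- **Last checks:** After lifting off, the 5 stood in the same place. The cap's position in the picture fitted a height of 131 mm (about 3 mm off along x) but not 148 mm (about 20 mm off). The wrist force was near zero with the arm clear.
- **Weaker or unchecked:** Only about 1 N showed on the way down the pin, against the 3 N friction stated. I judged the pin depth by the hard stop and the cap's height, not by that force. I sampled forces between steps, so short peaks could have been missed. I did not measure the other things on the bench again, but the arm worked only over the counter.

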